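Dock the slim battery pack and tug it to check the catch

TASK

Stand the slim battery pack (the one with a stem) in the charger's bay and push it fully home so that the catch snaps. Then tug it firmly upwards to confirm that it is latched; if it lifts free, push it home again and repeat the tug. Leave it latched in the charger, let go of it, and leave the wide battery pack where it is.

Things in the scene. Friction and masses are not known exactly. Their poses are not given: they have to be found in the camera images.
- pack_head (a point): Slim battery pack, loose, 0.2 to 0.33 kg, standing on its stem: black head 56 (x) by 46 (y) by 50 mm high on a grey stem 34 (x) by 40 (y) by 52 mm high; 102 mm in all. Point: centre of the head, 77 mm above the foot. z up. Each x face of the stem has a window, its lower ledge 10 mm above the foot; fits either way round (half a turn). Grip the head across its y faces.
- bay_home (a point): Where the centre of the pack's head is when fully home: 85 mm above the bench, on the bay's axis, axes as the pack's (or half a turn). Charger: fixed black box 110 x 110 x 58 mm high. Its bay, in the middle of its top, is 42 (x) by 50 mm (y), floor 8 mm above the bench, its top 10 mm flared by 6 mm all round. Home, the foot is on the floor and the head's underside 2 mm above the charger's top.
- catch: Charger's sprung steel catch on the bay's +x side, grey thumb tab outside. Origin: tip of the hook's flat underside, 22 mm above the bench, 12 mm into the bay. It slides out along +x as the stem passes, then snaps into the window. Unpushed, the pack rests on it 20 to 30 mm short of home; 4 to 12 N pushes it past. Latched, it lifts freely 4 mm, then against a spring (1.5 N/mm) 8 mm to a firm stop.
- wide_center (a point): The wide battery pack, loose, to be left alone: a flat black block 110 (x) by 76 (y) by 45 mm high with grey rails on top, 60 mm high in all, without stem. Point: its centre, 30 mm above its underside.
Not all that is in view belongs to the job. What is shaped like the part that bears bay_home but pink or yellow is not meant.

How it is judged (in metres and radians):
On the way, in this order (a step that is already met when the one before it is completed fails the run):
1. the slim pack is pushed fully home in the bay (z of pack_head in the frame of bay_home below 0.0025 m and horizontal distance between pack_head and bay_home below 0.01 m and angle between pack_head's own z axis and vertical below 0.17 rad), for 0.1 s.
2. held in the fingers, the pack is tugged upwards against the catch with more than 3 N, and the catch holds it (z of pack_head in the frame of bay_home between 0.004 and 0.018 m and horizontal distance between pack_head and bay_home below 0.01 m and contact force between pack and catch above 3 N and contact force between the fingers and pack above 1 N), for 0.1 s.
At the end, for the whole second after the job is handed in: The slim pack is at rest upright (within 10 degrees) in the charger's bay, latched: its head within 5 mm in height and 10 mm sideways of its home place, after having been pushed home and tugged; the wide pack has not been moved by more than 30 mm (z of pack_head in the frame of bay_home below 0.005 m and horizontal distance between pack_head and bay_home below 0.01 m and angle between pack_head's own z axis and vertical below 0.17 rad and linear speed of pack below 0.02 m/s); the robot touches nothing.
It fails at once if the wide pack is moved by more than 30 mm (distance of wide_center from where it was at the start of the episode above 0.03 m).
It also fails if it takes over 51 s, if anything falls off the work surface, if the arm or the gripper's body presses on something with over 40 N, if the wrist force passes 120 N, or if a joint passes its speed limit or range.

ROBOT

A 6-joint arm with a two-finger parallel gripper is mounted at the origin on the work surface. World frame = base frame: x ahead of the robot, y to its left, z up, the work surface at z = 0. Lengths are in mm, angles in rad, forces in N, time in s.
With the tool pointing down it reaches from about 325 to 900 mm from the base axis. Payload 6.1 kg.
Tool frame: the origin (TCP) lies at the very end of the fingers, on their centre line; the grasp point (between the pads) lies 19 mm behind it; z points along the fingers, y is the line along which they close (so a half turn about z gives the same grasp; the last joint's range is limited). The gripper opens to 87 mm and grips with 3 to 60 N. Pads are 19 mm wide; open, the fingers measure 117 mm over their backs; the gripper's body (75 mm by 190 mm) begins 51 mm behind the grasp point.
Start: joints at [1.218, 0.22, 1.526, -0, 1.395, -0.126], TCP at [140.537, 608.987, 222.538] pointing down, gripper open.
Joint ranges: [-2.98, 2.98], [-0.91, 2.08], [0.09, 2.57], [-1.24, 4.39], [0.2, 2.65], [-2.68, 2.68]. Speed limits (rad/s): [2.57, 2.57, 3.01, 3.14, 3.14, 3.14].

INTERFACE

Orientations are given as a unit quaternion [x, y, z, w].
In Python, from bench import get_obs, camera, finish_job, look_for, cut_out gives the robot as it stands.
- The arm moves only by the shell command python3 -m pendant 'ROWS' [FORCE]. ROWS is JSON, a list of rows, each an object with "jaw": the closure, from 0 (fully open) to 1 (shut); "linear": the shift along the world's x, y, z in cm, a list of three; "spin": the turn about the world's z in degrees. A call has 1 to 8 rows; each row is the pose to reach, as a shift and turn from the pose commanded when the call began; what a row does not reach only later rows make up. A row lasts 1/12 s, in which the tool goes at most 41.7 mm and 7.16 degrees, less where a joint would pass 70% of its speed; a pose out of reach is approached as far as the arm can. A call with a gripper value outside its range is refused whole. The fingers move at their own pace and stop on an object; FORCE is the grip in N (left out, the last holds). Time passes only in rows, so rows that repeat a pose let the fingers close. It gives the time, the measured TCP pose, the force, the opening and the grip force at its end, in the units of the state.
- get_obs(): the state, without advancing time (a new reading comes with each control period).
- camera(name): name is "scene" or "top" or "wrist"; returns a dict with "color" (480x640x3 uint8, blue, green, red), "z_map" (480x640 float32, mm along the optical axis (not along the pixel's ray), 0 where there is no reading), "vfov" (degrees; the focal length in pixels is half the picture's height over the tangent of half this angle, whatever the lens; pixels are square), "cx", "cy" (the principal point, pixels), "k1" (the pictures are not rectified: a ray, as slopes to the right and down, at radius r is drawn at 1 + k1 r^2 times it, then the intrinsics apply), "cam_to_world" (4x4, takes a point from camera to world coordinates). Camera axes: x right, y down, z forward; pixel columns grow to the right and rows downward; lengths in mm; the calibration is good to about 2 mm. A picture is of the moment at which its call begins.
- finish_job(): hands the job in; it is judged then, once.
Trained networks look in a picture, given as the dict that the camera call returned (one of the last four; its "shot" number tells which), for a name from the list of things; names that differ only in an ending like _2 or _b are one class to them, and where a whole thing is asked for, a point or a joint stands for the part that bears it (a point fixed in the world has none). Each returns a list of dicts, best first, with "score" (0 to 1); they miss things now and then, are a little off and sometimes report something else, mostly with a low value. They report only what shows in the picture. A call takes as long as a camera call. They do not tell look-alikes from the thing itself.
- look_for(picture, target): "centre" ([column, row] in pixels, amid what is visible of it).
- cut_out(picture, target): "mask" (480x640 bool, what is visible of it) and "centre" ([column, row] in pixels, amid what is visible of it).
The state is a dict: "clock": time; "joint_pos": joint angles; "joint_vel": joint speeds; "tau": joint torques, N m; "position": TCP position; "orientation": TCP orientation; "wrist_force": force on the tool from outside, world axes, zero at the start; "wrist_torque": the same for the moment, N m; "width": finger opening in mm; "grip_force": force on a finger pad.
Only numpy, scipy, OpenCV 4.12 (cv2) and the standard library are available. Lean on these libraries where they do the work, as an engineer would, in place of code of your own. Each camera call takes 0.05 s, during which the arm holds its last target. There are 200 camera calls.

## Working session

There is one attempt and no reset: what is moved stays moved. The work goes in short steps, Python scripts to look and compute and a shell command to move; the robot and the scene stay as the last step left them, time stands still between calls to the robot, and variables do not carry over. Pictures are saved under pics/ and viewed, at most 10 in all, crops included, and the job is handed in when it is done.

```bash
mkdir -p pics; cat > h.py <<'E'
import numpy as np, cv2
from bench import *
def world(p,mask):
    """all masked pixels with depth -> world points (N,3)"""
    v,u=np.nonzero(mask&(p["z_map"]>0)); z=p["z_map"][v,u].astype(float)
    f=240/np.tan(np.radians(p["vfov"])/2)
    K=np.array([[f,0,p["cx"]],[0,f,p["cy"]],[0,0,1.]])
    n=cv2.undistortPoints(np.c_[u,v].astype(float)[:,None],K,np.array([p["k1"],0,0,0.]))[:,0]
    T=np.array(p["cam_to_world"])
    return np.c_[n*z[:,None],z]@T[:3,:3].T+T[:3,3]
E
python3 - <<'E'
from h import *
for c in("top","scene"):
    p=camera(c); cv2.imwrite(f"pics/{c}0.png",p["color"])
    for t in("pack_head","bay_home","catch","wide_center"):
        for r in cut_out(p,t)[:4]:
            w=world(p,r["mask"])
            if len(w)==0: print(c,t,r["score"],r["centre"],"nodepth");continue
            zt=np.percentile(w[:,2],95); top=w[abs(w[:,2]-zt)<6]
            b=cv2.minAreaRect(top[:,:2].astype(np.float32))
            print(c,t,round(r["score"],2),np.round(r["centre"]),"ztop",round(zt),"rect",np.round(b[0]),np.round(b[1]),round(b[2],1),len(w))
E
```

```text
top pack_head 0.79 [529. 198.] ztop 106 rect [ 522. -280.] [56. 44.] 12.0 947
top bay_home 0.96 [148. 304.] ztop 62 rect [274. 510.] [109. 111.] 0.4 3318
top bay_home 0.94 [241. 312.] ztop 62 rect [265. 317.] [110. 111.] 2.2 3198
top bay_home 0.68 [287. 174.] ztop 62 rect [571. 230.] [111. 113.] 80.4 3045
top bay_home 0.63 [288. 165.] ztop 48 rect [589. 225.] [9. 6.] 61.4 41
top catch 0.67 [146. 280.] ztop 43 rect [312. 511.] [14. 50.] 84.8 38
top catch 0.48 [242. 302.] ztop 45 rect [282. 316.] [4. 7.] 2.9 27
top catch 0.47 [288. 164.] ztop 46 rect [588. 226.] [4. 5.] 1.1 21
top wide_center 0.85 [406. 206.] ztop 63 rect [501. -32.] [62. 77.] 67.8 1880
scene pack_head 0.68 [151. 234.] ztop 103 rect [ 523. -279.] [61. 47.] 12.2 882
scene bay_home 0.96 [484. 249.] ztop 61 rect [275. 511.] [113. 110.] 2.2 2070
scene bay_home 0.74 [342. 313.] ztop 60 rect [571. 234.] [111. 112.] 80.5 2847
scene bay_home 0.56 [410. 224.] ztop 61 rect [265. 321.] [116. 109.] 2.6 2063
scene catch 0.53 [331. 331.] ztop 38 rect [629. 224.] [29. 12.] 85.9 113
scene catch 0.47 [404. 241.] ztop 36 rect [327. 324.] [11. 23.] 4.7 51
scene catch 0.42 [480. 260.] ztop 39 rect [333. 512.] [15. 28.] 3.6 86
scene wide_center 0.72 [244. 267.] ztop 60 rect [501. -29.] [67. 78.] 66.6 1751
```

```bash
python3 - <<'E'
import cv2
a=cv2.imread("pics/top0.png")
cv2.imwrite("pics/topc.png",cv2.resize(a[120:380,80:580],(800,416),interpolation=cv2.INTER_CUBIC))
E
```

```text
(no output)
```

View pics/topc.png

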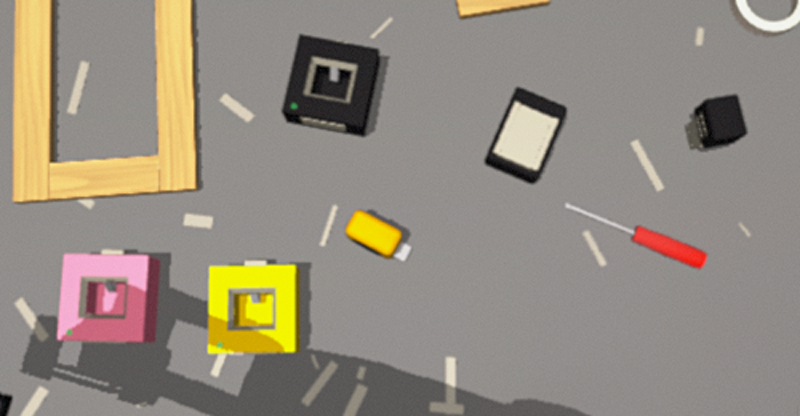

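View pics/scene0.png

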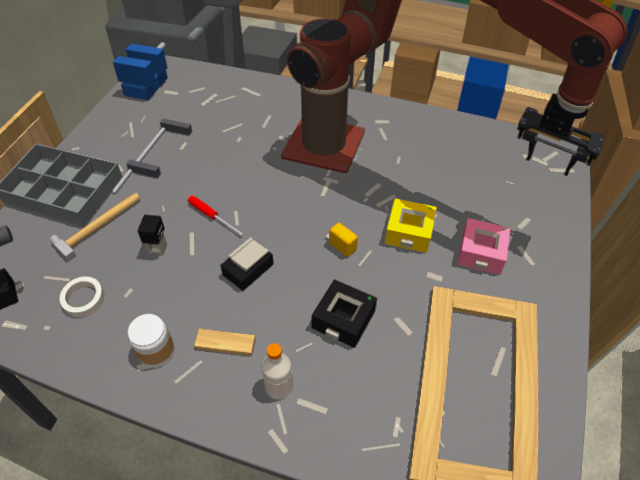

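The pack is the black head on a grey stem at top (529,198), the only one with a stem; (406,206) is the wide pack. There are three chargers: pink (148,304), yellow (241,312) and black (287,174). Only the black one fits the description, and the crop confirms it. Its hook is at the top of the bay, towards +x.

```bash
cat >> h.py <<'E'
from scipy.spatial.transform import Rotation as R
def yaw(): 
    o=get_obs(); y=R.from_quat(o["orientation"]).as_matrix()[:,1]
    return np.degrees(np.arctan2(y[1],y[0]))
E
python3 - <<'E'
from h import *
o=get_obs(); print(yaw(),o["clock"],o["width"],o["joint_pos"],o["wrist_force"])
print(np.array([522,-280,220])-o["position"])
E
```

```text
77.00839543028897 0.5 87.06266620799586 [ 1.21793690e+00  2.20449740e-01  1.52650891e+00  8.67465912e-06
  1.39468926e+00 -1.26114668e-01] [ 0.52055968  0.23097562 -0.23989637]
[ 381.49019785 -888.9883412    -2.50207891]
```

```bash
python3 -m pendant '[{"jaw":0,"linear":[1.6,-3.8,0],"spin":3},{"jaw":0,"linear":[3.2,-7.6,0],"spin":6},{"jaw":0,"linear":[4.8,-11.4,0],"spin":9},{"jaw":0,"linear":[6.4,-15.2,0],"spin":12},{"jaw":0,"linear":[8,-19,0],"spin":15},{"jaw":0,"linear":[9.6,-22.8,0],"spin":18},{"jaw":0,"linear":[11.2,-26.6,0],"spin":21},{"jaw":0,"linear":[12.8,-30.4,0],"spin":25}]' 40
python3 -m pendant '[{"jaw":0,"linear":[1.6,-3.8,0],"spin":0},{"jaw":0,"linear":[3.2,-7.6,0],"spin":0},{"jaw":0,"linear":[4.8,-11.4,0],"spin":0},{"jaw":0,"linear":[6.4,-15.2,0],"spin":0},{"jaw":0,"linear":[8,-19,0],"spin":0},{"jaw":0,"linear":[9.6,-22.8,0],"spin":0},{"jaw":0,"linear":[11.2,-26.6,0],"spin":0},{"jaw":0,"linear":[12.8,-30.4,0],"spin":0}]'; python3 -c "from h import *;print(yaw())"
```

```text
clock: 1.17
position: [268.8, 303.3, 222.8]
orientation: [-0.106, 0.994, 0.0, 0.0]
wrist_force: [0.4, 0.2, 0.6]
width: 87.2
grip_force: 0.0
clock: 1.83
position: [397.0, -1.2, 223.1]
orientation: [-0.104, 0.995, -0.0, 0.001]
wrist_force: [1.4, 1.3, -0.0]
width: 87.2
grip_force: 0.0
101.97949809665776
```

```bash
python3 -m pendant '[{"jaw":0,"linear":[1.6,-3.8,0.5],"spin":0},{"jaw":0,"linear":[3.2,-7.4,1],"spin":0},{"jaw":0,"linear":[4.8,-11,2],"spin":0},{"jaw":0,"linear":[6.4,-14.6,3],"spin":0},{"jaw":0,"linear":[8,-18.2,3],"spin":0},{"jaw":0,"linear":[9.6,-21.6,3],"spin":0},{"jaw":0,"linear":[11.2,-25,3],"spin":0},{"jaw":0,"linear":[12.5,-27.9,3],"spin":0}]'
python3 -m pendant '[{"jaw":0,"linear":[0,0,0],"spin":0}]' >/dev/null
python3 - <<'E'
from h import *
o=get_obs();print(o["position"],yaw())
p=camera("wrist"); cv2.imwrite("pics/w1.png",p["color"])
for r in cut_out(p,"pack_head")[:3]:
    w=world(p,r["mask"]); t=w[(w[:,2]>92)&(w[:,2]<112)]
    b=cv2.minAreaRect(t[:,:2].astype(np.float32)); print(r["score"],r["centre"],b,np.median(t[:,2]),len(t))
E
```

```text
clock: 2.5
position: [522.2, -280.6, 252.5]
orientation: [-0.104, 0.995, -0.0, 0.0]
wrist_force: [-0.7, 1.1, -0.2]
width: 86.7
grip_force: 0.0
[ 522.40147588 -283.09120152  251.48048298] 101.7960635130782
0.56 [326.2, 221.3] ((520.2285766601562, -279.7891845703125), (55.259498596191406, 46.069393157958984), 11.631495475769043) 101.1769222422792 4277
```

View pics/w1.png

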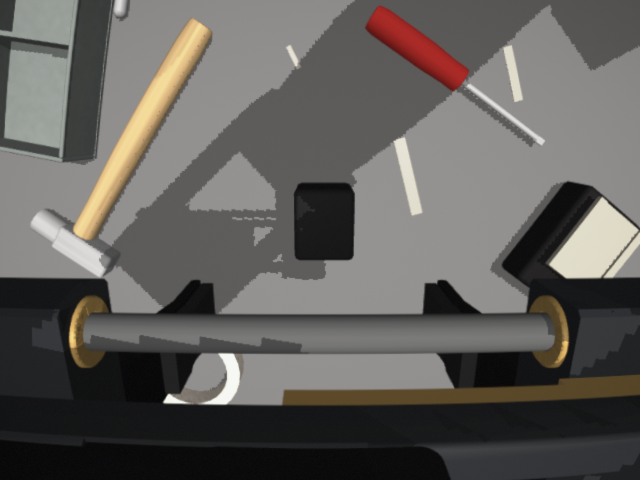

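The wrist view shows the pack upright between the open fingers at (325,221). It measures 55x46 mm with its top at 101 mm, at world (520,-280), yaw 11.6°. I'll descend and grip the head.

```bash
python3 -m pendant '[{"jaw":0,"linear":[-0.2,0,-3],"spin":0},{"jaw":0,"linear":[-0.2,0,-6],"spin":0},{"jaw":0,"linear":[-0.2,0,-9],"spin":0},{"jaw":0,"linear":[-0.2,0,-12],"spin":0},{"jaw":0,"linear":[-0.2,0,-15],"spin":0},{"jaw":0,"linear":[-0.2,0,-17.5],"spin":0},{"jaw":0,"linear":[-0.2,0,-19],"spin":0},{"jaw":0,"linear":[-0.2,0,-19],"spin":0}]'
python3 -m pendant '[{"jaw":1,"linear":[0,0,0],"spin":0},{"jaw":1,"linear":[0,0,0],"spin":0},{"jaw":1,"linear":[0,0,0],"spin":0},{"jaw":1,"linear":[0,0,0],"spin":0},{"jaw":1,"linear":[0,0,0],"spin":0},{"jaw":1,"linear":[0,0,0],"spin":0},{"jaw":1,"linear":[0,0,0],"spin":0},{"jaw":1,"linear":[0,0,0],"spin":0}]' 50
```

```text
clock: 3.35
position: [516.6, -274.5, 58.7]
orientation: [-0.105, 0.994, 0.003, -0.003]
wrist_force: [-0.9, 0.5, 0.6]
width: 87.0
grip_force: 0.0
clock: 4.02
position: [519.7, -278.3, 62.9]
orientation: [-0.105, 0.995, -0.0, 0.0]
wrist_force: [-0.4, -0.1, 1.5]
width: 45.6
grip_force: 49.9
```

```bash
python3 -m pendant '[{"jaw":1,"linear":[0,0,1.5],"spin":0},{"jaw":1,"linear":[0,0,4],"spin":0},{"jaw":1,"linear":[0,0,7],"spin":0},{"jaw":1,"linear":[0,0,10],"spin":0},{"jaw":1,"linear":[0.5,2,13],"spin":-2},{"jaw":1,"linear":[1,5,14],"spin":-4},{"jaw":1,"linear":[1.5,8,14],"spin":-6},{"jaw":1,"linear":[2,11,14],"spin":-9}]'
python3 -m pendant '[{"jaw":1,"linear":[0,3.5,0],"spin":-3},{"jaw":1,"linear":[0,7,0],"spin":-6},{"jaw":1,"linear":[0.5,10.5,0],"spin":-9},{"jaw":1,"linear":[1,14,0],"spin":-12},{"jaw":1,"linear":[1.5,17.5,0],"spin":-12.6},{"jaw":1,"linear":[2,21,0],"spin":-12.6},{"jaw":1,"linear":[2.5,24,0],"spin":-12.6},{"jaw":1,"linear":[3,26,0],"spin":-12.6}]'
python3 -m pendant '[{"jaw":1,"linear":[0,3,0],"spin":0},{"jaw":1,"linear":[0,6,0],"spin":0},{"jaw":1,"linear":[0,8.5,0],"spin":0},{"jaw":1,"linear":[0,10.5,0],"spin":0},{"jaw":1,"linear":[0,12,0],"spin":0},{"jaw":1,"linear":[0,12.5,0],"spin":0},{"jaw":1,"linear":[0,12.5,0],"spin":0},{"jaw":1,"linear":[0,12.5,0],"spin":0}]'
python3 - <<'E'
from h import *
o=get_obs();print(o["position"],yaw(),o["width"])
for c in("wrist","top","scene"):
    p=camera(c); cv2.imwrite(f"pics/{c}2.png",p["color"])
    for t in("bay_home","pack_head"):
        for r in cut_out(p,t)[:3]:
            w=world(p,r["mask"]); 
            if t=="bay_home": w=w[(w[:,2]>54)&(w[:,2]<66)&(abs(w[:,0]-571)<90)&(abs(w[:,1]-232)<90)]
            else: zt=np.percentile(w[:,2],95); w=w[w[:,2]>zt-5]
            if len(w)<20: continue
            b=cv2.minAreaRect(w[:,:2].astype(np.float32)); print(c,t,r["score"],r["centre"],np.round(b[0],1),np.round(b[1]),b[2],np.median(w[:,2]))
E
```

```text
clock: 4.68
position: [539.8, -167.3, 203.5]
orientation: [-0.025, 1.0, -0.0, 0.001]
wrist_force: [-0.4, 0.6, -3.3]
width: 45.5
grip_force: 49.9
clock: 5.35
position: [568.7, 95.1, 201.6]
orientation: [0.083, 0.997, 0.0, -0.001]
wrist_force: [0.4, -0.9, -3.2]
width: 45.2
grip_force: 49.9
clock: 6.02
position: [569.4, 216.2, 202.1]
orientation: [0.084, 0.997, -0.001, -0.0]
wrist_force: [-0.6, -0.9, -3.0]
width: 45.7
grip_force: 49.9
[569.40075034 216.23107596 202.10430132] 80.41097723032522 45.692665601262
wrist bay_home 0.65 [351.9, 194.2] [569.4 233.2] [111. 110.] 80.49388885498047 57.314015446806934
wrist pack_head 0.83 [315.4, 293.7] [561.6 217.7] [46. 50.] 80.11148834228516 240.43391162379288
scene bay_home 0.94 [344.8, 314.5] [571.2 233.6] [111. 113.] 80.57233428955078 57.583604539498765
scene pack_head 0.78 [337.2, 267.3] [581.6 220.5] [56. 54.] 76.35340118408203 241.62385404496547
```

View pics/wrist2.png

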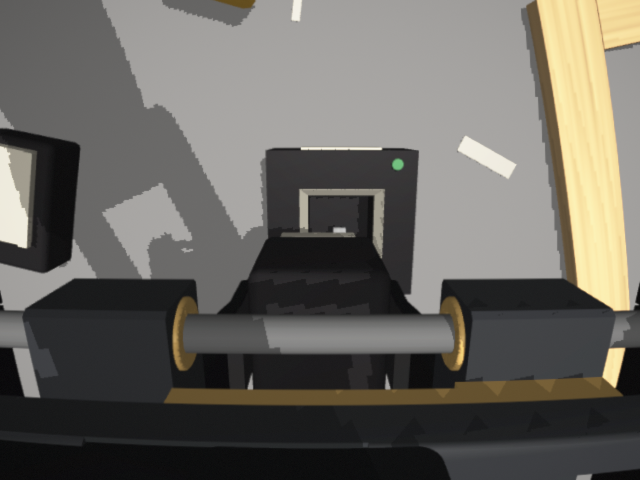

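The wrist view shows the charger just beyond the pack with its bay rim at about (342,190). Both cameras put the charger at about (570,233), yaw -9.5°, and the pack is straight in the fingers. Next I'll align and lower.

```bash
python3 -m pendant '[{"jaw":1,"linear":[0.1,1,0],"spin":0},{"jaw":1,"linear":[0.1,1.7,-2],"spin":0},{"jaw":1,"linear":[0.1,1.7,-4],"spin":0},{"jaw":1,"linear":[0.1,1.7,-6],"spin":0},{"jaw":1,"linear":[0.1,1.7,-7],"spin":0},{"jaw":1,"linear":[0.1,1.7,-7.5],"spin":0},{"jaw":1,"linear":[0.1,1.7,-7.5],"spin":0},{"jaw":1,"linear":[0.1,1.7,-7.5],"spin":0}]' 60
python3 -m pendant '[{"jaw":1,"linear":[0,0,-0.4],"spin":0},{"jaw":1,"linear":[0,0,-0.8],"spin":0},{"jaw":1,"linear":[0,0,-1.2],"spin":0},{"jaw":1,"linear":[0,0,-1.6],"spin":0},{"jaw":1,"linear":[0,0,-2],"spin":0},{"jaw":1,"linear":[0,0,-2.2],"spin":0},{"jaw":1,"linear":[0,0,-2.2],"spin":0},{"jaw":1,"linear":[0,0,-2.2],"spin":0}]'
```

```text
clock: 7.13
position: [571.0, 234.3, 128.3]
orientation: [0.084, 0.996, 0.0, 0.0]
wrist_force: [0.4, 0.6, -2.5]
width: 45.4
grip_force: 59.9
clock: 7.8
position: [570.1, 234.0, 105.2]
orientation: [0.084, 0.996, -0.0, -0.001]
wrist_force: [-0.7, -0.1, -3.0]
width: 45.8
grip_force: 59.9
```

```bash
python3 -m pendant '[{"jaw":1,"linear":[0,0,-0.3],"spin":0},{"jaw":1,"linear":[0,0,-0.6],"spin":0},{"jaw":1,"linear":[0,0,-0.9],"spin":0},{"jaw":1,"linear":[0,0,-1.2],"spin":0},{"jaw":1,"linear":[0,0,-1.5],"spin":0},{"jaw":1,"linear":[0,0,-1.5],"spin":0}]'
python3 -m pendant '[{"jaw":1,"linear":[0,0,-0.4],"spin":0},{"jaw":1,"linear":[0,0,-0.8],"spin":0},{"jaw":1,"linear":[0,0,-1.2],"spin":0},{"jaw":1,"linear":[0,0,-1.6],"spin":0},{"jaw":1,"linear":[0,0,-1.6],"spin":0}]'
```

```text
clock: 8.3
position: [568.1, 234.9, 90.1]
orientation: [0.084, 0.996, 0.0, -0.003]
wrist_force: [-8.5, 2.1, 1.5]
width: 45.7
grip_force: 59.9
clock: 8.72
position: [569.9, 233.9, 73.4]
orientation: [0.083, 0.997, -0.0, -0.001]
wrist_force: [0.7, 0.3, -2.4]
width: 45.6
grip_force: 59.9
```

```bash
python3 -m pendant '[{"jaw":1,"linear":[0,0,-0.1],"spin":0},{"jaw":1,"linear":[0,0,-0.2],"spin":0},{"jaw":1,"linear":[0,0,-0.3],"spin":0},{"jaw":1,"linear":[0,0,-0.3],"spin":0},{"jaw":1,"linear":[0,0,-0.3],"spin":0}]'

```

```text
clock: 9.13
position: [570.8, 233.9, 71.7]
orientation: [0.084, 0.996, 0.0, 0.0]
wrist_force: [-0.1, 0.9, -2.3]
width: 45.6
grip_force: 59.9
```

```bash
python3 -m pendant '[{"jaw":1,"linear":[0,0,-0.1],"spin":0},{"jaw":1,"linear":[0,0,-0.2],"spin":0},{"jaw":1,"linear":[0,0,-0.3],"spin":0},{"jaw":1,"linear":[0,0,-0.3],"spin":0},{"jaw":1,"linear":[0,0,-0.3],"spin":0}]'

```

```text
clock: 9.55
position: [571.2, 234.0, 70.9]
orientation: [0.084, 0.997, 0.0, 0.001]
wrist_force: [-5.3, -2.3, 10.0]
width: 46.0
grip_force: 59.9
```

Pressing on the floor at the home height, so the pack is seated. Hold briefly, then tug.

```bash
python3 -m pendant '[{"jaw":1,"linear":[0,0,-0.2],"spin":0},{"jaw":1,"linear":[0,0,-0.2],"spin":0},{"jaw":1,"linear":[0,0,-0.2],"spin":0},{"jaw":1,"linear":[0,0,-0.2],"spin":0}]'
python3 -m pendant '[{"jaw":1,"linear":[0,0,0.4],"spin":0},{"jaw":1,"linear":[0,0,0.8],"spin":0},{"jaw":1,"linear":[0,0,1.1],"spin":0},{"jaw":1,"linear":[0,0,1.4],"spin":0},{"jaw":1,"linear":[0,0,1.4],"spin":0},{"jaw":1,"linear":[0,0,1.4],"spin":0},{"jaw":1,"linear":[0,0,1.4],"spin":0},{"jaw":1,"linear":[0,0,1.4],"spin":0}]'
```

```text
clock: 9.88
position: [571.5, 234.0, 70.9]
orientation: [0.083, 0.997, -0.0, 0.001]
wrist_force: [-9.3, -3.8, 21.9]
width: 45.3
grip_force: 59.9
clock: 10.55
position: [570.0, 233.7, 79.5]
orientation: [0.084, 0.996, -0.0, -0.001]
wrist_force: [1.7, -1.2, -10.0]
width: 45.6
grip_force: 59.9
```

The catch holds: 10 N of pull, of which about 2.5 N is the pack's weight. I'll tug slightly harder for certainty, then push it home again and release.

```bash
python3 -m pendant '[{"jaw":1,"linear":[0,0,0.15],"spin":0},{"jaw":1,"linear":[0,0,0.15],"spin":0},{"jaw":1,"linear":[0,0,0.15],"spin":0},{"jaw":1,"linear":[0,0,0.15],"spin":0}]'
python3 -m pendant '[{"jaw":1,"linear":[0,0,-0.3],"spin":0},{"jaw":1,"linear":[0,0,-0.7],"spin":0},{"jaw":1,"linear":[0,0,-1.1],"spin":0},{"jaw":1,"linear":[0,0,-1.3],"spin":0},{"jaw":1,"linear":[0,0,-1.3],"spin":0},{"jaw":1,"linear":[0,0,-1.3],"spin":0}]'
```

```text
clock: 10.88
position: [570.0, 233.7, 81.4]
orientation: [0.084, 0.996, -0.0, -0.001]
wrist_force: [2.1, -1.3, -12.2]
width: 45.5
grip_force: 59.9
clock: 11.38
position: [571.8, 234.5, 70.9]
orientation: [0.084, 0.997, 0.001, 0.001]
wrist_force: [-1.9, -0.8, 3.5]
width: 45.6
grip_force: 59.9
```

```bash
python3 -m pendant '[{"jaw":0,"linear":[0,0,0],"spin":0},{"jaw":0,"linear":[0,0,0],"spin":0},{"jaw":0,"linear":[0,0,0],"spin":0},{"jaw":0,"linear":[0,0,0],"spin":0},{"jaw":0,"linear":[0,0,0],"spin":0},{"jaw":0,"linear":[0,0,0],"spin":0},{"jaw":0,"linear":[0,0,0],"spin":0},{"jaw":0,"linear":[0,0,0],"spin":0}]'
python3 -m pendant '[{"jaw":0,"linear":[0,0,1],"spin":0},{"jaw":0,"linear":[0,0,3],"spin":0},{"jaw":0,"linear":[0,0,6],"spin":0},{"jaw":0,"linear":[0,0,9],"spin":0},{"jaw":0,"linear":[0,0,12],"spin":0},{"jaw":0,"linear":[0,0,15],"spin":0},{"jaw":0,"linear":[0,0,15],"spin":0},{"jaw":0,"linear":[0,0,15],"spin":0}]'
python3 - <<'E'
from h import *
p=camera("scene"); cv2.imwrite("pics/s3.png",p["color"][180:420,180:500].repeat(2,0).repeat(2,1))
for c in("scene","wrist"):
    p=camera(c)
    for r in cut_out(p,"pack_head")[:2]:
        w=world(p,r["mask"]); zt=np.percentile(w[:,2],95); w=w[w[:,2]>zt-5]
        b=cv2.minAreaRect(w[:,:2].astype(np.float32)); print(c,r["score"],r["centre"],b,np.median(w[:,2]))
E
```

```text
clock: 12.05
position: [570.5, 234.0, 68.9]
orientation: [0.084, 0.996, -0.0, -0.0]
wrist_force: [0.1, -0.1, 0.1]
width: 85.3
grip_force: 0.0
clock: 12.72
position: [572.2, 234.5, 222.9]
orientation: [0.084, 0.996, 0.001, 0.003]
wrist_force: [-0.3, -0.1, -0.5]
width: 87.1
grip_force: 0.0
scene 0.67 [344.2, 298.4] ((575.3699340820312, 234.2152099609375), (45.785003662109375, 56.669219970703125), 81.64236450195312) 109.15272878890869
scene 0.36 [245.9, 266.7] ((500.9258117675781, -28.791412353515625), (65.31256103515625, 78.20294952392578), 67.99583435058594) 57.55279656026187
wrist 0.9 [319.0, 239.5] ((572.2049560546875, 234.0088653564453), (45.75026321411133, 55.849517822265625), 80.40937042236328) 109.20302177223721
```

View pics/s3.png

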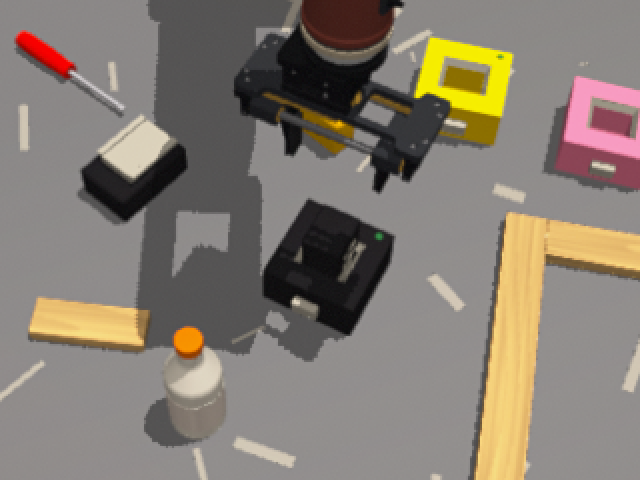

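The picture shows the pack seated in the black charger at about (330,240) with the gripper clear above it. Its top is at 109 mm against the 110 mm expected when home. The wide pack has not moved.

```bash
python3 -c "from bench import *;print(finish_job())"
```

```text
the job is handed in; nothing more can be done
None
```

The slim pack is home and latched in the black charger: the catch held a firm upward tug (about 12 N at the wrist), then I pushed it home again, let go and handed in at about 13 s, with the wide pack left where it was.

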